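Put the bottle, beaker and timer back in their own trays

ROBOT

A 6-joint arm with a two-finger parallel gripper is mounted at the origin on a cart in front of the work surface, level with it; the furniture and walls round the work are solid. World frame = base frame: x ahead of the robot, y to its left, z up, the work surface at z = 0. Lengths are in m, angles in rad, forces in N, time in s.
With the tool pointing down it reaches from about 0.35 to 0.85 m from the base axis. Payload 8.1 kg.
Tool frame: the origin (TCP) lies midway between the tips of the shut fingers; the grasp point (between the pads) lies 19 mm behind it; z points along the fingers, y is the line along which they close (so a half turn about z gives the same grasp; the last joint's range is limited). The gripper opens to 85 mm and grips with 20 to 120 N. Pads are 22 mm wide; open, the fingers measure 114 mm over their backs; the gripper's body (76 mm by 85 mm) begins 54 mm behind the grasp point. The pads swing forward as they close: fully open they stand 13 mm farther back than shut.
Start: joints at [-1.335, 0.13, 1.488, -0, 1.523, -0.085], TCP at [0.189, -0.569, 0.205] pointing down, gripper open.
Joint ranges: [-2.96, 2.96], [-0.89, 2.26], [0.02, 2.5], [-1.34, 4.48], [0, 2.73], [-2.66, 2.66]. Speed limits (rad/s): [2.39, 2.39, 2.79, 3.14, 3.14, 3.14].

INTERFACE

Orientations are given as a unit quaternion [x, y, z, w].
In Python, from plant import bot, cams gives the robot as it stands.
- The arm moves only by the tool carry_out, never from a script. Its argument "rows" is a list that holds one entry, the list of rows, each a list of 6 numbers: the shift along the tool's x, y, z in m, then the turn, a rotation vector about the tool's x, y, z in rad. In form: [[[x, y, z, wx, wy, wz], ...]]. A call has 1 to 10 rows; each row is the pose to reach, as a shift and turn from the pose commanded when the call began, along the tool's axes at that moment; what a row does not reach only later rows make up. A row lasts 1/8 s, in which the tool goes at most 62.5 mm and 10.7 degrees, less where a joint would pass 70% of its speed; a pose out of reach is approached as far as the arm can. A call with a gripper value outside its range is refused whole. "gripper" is the opening, from 0 (shut) to 1 (fully open), set as the call begins (left out, the last holds). The fingers move at their own pace and stop on an object; "grip_force" is the grip in N (left out, the last holds). Time passes only in rows, so rows that repeat a pose let the fingers close. It gives the time, the measured TCP pose, the force, the opening and the grip force at its end, in the units of the state.
- bot.read_state(): the state, without advancing time (a new reading comes with each control period).
- cams.read_camera(name): name is "scene" or "top" or "wrist"; returns a dict with "frame" (480x640x3 uint8, red, green, blue), "fx", "fy", "cx", "cy" (pixels), "world_from_camera" (4x4, takes a point from camera to world coordinates); the wrist camera has in their place "hand_eye" (4x4, takes a point from camera to tool coordinates, whose origin is the TCP and whose axes are the flange's). Camera axes: x right, y up, looking along -z (the intrinsics and any distortion apply to the point x, -y, -z); pixel columns grow to the right and rows downward; lengths in m; the calibration is good to about 2 mm. A picture is of the moment at which its call begins: read the wrist's pose just before it. There is no depth.
- bot.sign_off(): hands the job in; it is judged then, once.
The state is a dict: "clock": time; "joints": joint angles; "qvel": joint speeds; "effort": joint torques, N m; "eef_pos": TCP position; "eef_rot": TCP orientation; "ft_force": force on the tool from outside, world axes, zero at the start; "ft_torque": the same for the moment, N m; "width": opening from 0.0 (shut) to 1.0 (fully open); "grasp_force": force on a finger pad.
Only numpy, scipy, OpenCV 4.12 (cv2) and the standard library are available. Lean on these libraries where they do the work, as an engineer would, in place of code of your own. Each camera call takes 0.05 s, during which the arm holds its last target. There are 200 camera calls.

TASK

The bottle, the beaker and the timer are each standing in the wrong tray. Put the screw-cap bottle upright in the middle of the round tray, the glass beaker upright in the middle of the square tray, and the timer upright in the middle of the long tray with its long side along the tray; use the flat rubber mat (or any free spot of the bench) to park something on the way. Do not let anything tip over, and leave the small flat dish and the roll of tape where they are.

Things in the scene. Friction and masses are not known exactly. Their poses are not given: they have to be found in the camera images.
- bottle_mid (a point): closed plastic bottle with a pale labelled body and a ribbed blue screw cap, 46 mm diameter, 90 mm tall; the body is cylindrical from its foot to about 50 mm, then narrows to the cap. Loose, rigid, about 0.16 kg. The point is on its axis, half-way up (45 mm above its foot); z is its upright axis. Starts in the square tray
- beaker_mid (a point): small open glass beaker, body 44 mm diameter, 60 mm tall, with a wider rim with spout (48 mm along its x, 52 mm along its y) in the top 6 mm. Loose, rigid, about 0.05 kg. The point is on its axis, half-way up (30 mm above its foot); z is its upright axis. Starts in the long tray
- timer_mid (a point): bench timer, a light grey upright box with a dark display, 22 mm thick (x axis) by 66 mm long (y axis) by 58 mm tall (z axis, up). Loose and rigid; grip it across its thickness. The point is at its middle, half-way up (29 mm above its foot). Starts in the round tray
- tray_round: round stainless tray, fixed to the bench, 90 mm outer diameter, inner diameter 84 mm; its floor is 4 mm above the bench and its rim 12 mm above the bench. Origin: centre of its underside, on the bench
- tray_square: square stainless tray, fixed to the bench, 90 x 90 mm outside, 84 x 84 mm inside; floor 4 mm and rim 12 mm above the bench. Origin: centre of its underside, on the bench; x and y along its sides
- tray_long: oblong stainless tray, fixed to the bench, 64 mm (x axis) by 116 mm (y axis) outside, 58 x 110 mm inside; floor 4 mm and rim 12 mm above the bench. Origin: centre of its underside, on the bench; y along its length
- mat: flat black rubber mat without a rim, 100 x 100 x 3 mm, fixed to the bench, empty at the start: a free spot for parking. Origin: centre of its underside, on the bench
- dish: bystander, to be left alone: small flat round dish with lid, 60 mm diameter, 16 mm high, loose on the bench between the trays. Origin: centre of its underside
- tape: bystander, to be left alone: roll of tape lying flat, 80 mm across, 19 mm high, loose on the bench to the left. Origin: centre of its underside
There are look-alikes about, which are no part of the job. Leave any yellow look-alike of the tray_long alone.

How it is judged:
By the outcome, as a careful person would: the job done as asked, in the order asked, and still so for the second after the job is handed in, with the robot touching nothing.
It also fails if it takes over 128 s, if anything falls off the work surface, if the arm or the gripper's body presses on something with over 40 N, if the wrist force passes 120 N, or if a joint passes its speed limit or range.

## Working session

There is one attempt and no reset: what is moved stays moved. The work goes in short steps, Python scripts to look and compute and a tool call to move; the robot and the scene stay as the last step left them, time stands still between calls to the robot, and variables do not carry over. Pictures are saved under pics/ and viewed, at most 17 in all, crops included, and the job is handed in when it is done.

Besides the shell and the picture viewer there is one more tool, called after "Emit:" by a JSON object that holds its "fn" and its "kwargs". carry_out: Moves the arm, as the interface text tells. Its arguments: {"type":"object","properties":{"rows":{"type":"array"},"gripper":{"type":"number"},"grip_force":{"type":"number"}},"required":["rows"]}

```bash
mkdir -p pics; ls; python3 - <<'E'
from plant import bot,cams
import cv2,numpy as np
np.set_printoptions(precision=4,suppress=True)
s=bot.read_state();print(s['clock'],s['eef_pos'],s['eef_rot'],s['width'])
for n in ['top','scene']:
    c=cams.read_camera(n);cv2.imwrite(f'pics/{n}0.png',c['frame'][:,:,::-1]);print(n,c['fx'],c['fy'],c['cx'],c['cy'],c.keys());print(c['world_from_camera'])
c=cams.read_camera('wrist');print(c['fx'],c['cx'],c['cy'],c['hand_eye'])
E
```

```text
pics
0.0 [ 0.1891 -0.5688  0.2037] [ 0.9872  0.1597 -0.0001 -0.0009] 0.9995428909905303
top 460.9765720854273 460.9765720854273 312.72109263814826 245.36408901689603 dict_keys(['frame', 'fx', 'fy', 'cx', 'cy', 'world_from_camera'])
[[ 0.0175  0.9939 -0.109   0.4088]
 [-0.9994  0.0208  0.0292  0.064 ]
 [ 0.0313  0.1084  0.9936  0.9541]
 [ 0.      0.      0.      1.    ]]
scene 619.4072228828993 619.4072228828993 325.3984303436291 235.10514412168072 dict_keys(['frame', 'fx', 'fy', 'cx', 'cy', 'world_from_camera'])
[[ 0.9944  0.0838 -0.0645  0.42  ]
 [-0.1057  0.8079 -0.5798 -0.7337]
 [ 0.0035  0.5833  0.8122  1.125 ]
 [ 0.      0.      0.      1.    ]]
337.30507867306966 320.9668252348933 236.14279164625552 [[ 0.0013  0.9651  0.2618  0.0662]
 [ 1.     -0.0013  0.0001  0.0001]
 [ 0.0004  0.2618 -0.9651 -0.1698]
 [ 0.      0.      0.      1.    ]]
```

View pics/top0.png

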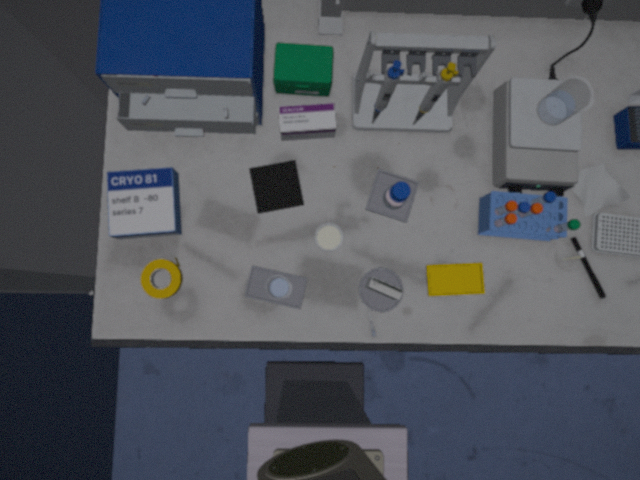

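View pics/scene0.png

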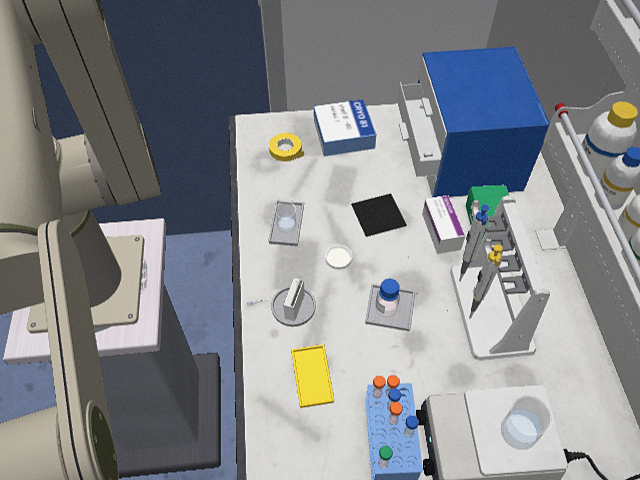

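The top view shows:
- Round tray with the timer at about (381,290).
- Square tray with the bottle at about (392,195).
- Mat at (276,186), dish at (329,237), tape at (161,278).
- Two candidates for tray_long: the grey steel one at (277,287) holding the beaker, and the yellow one at (455,279). The grey one fits, because it is stainless and holds the beaker. The yellow one is the look-alike.

Next I'll measure outlines and confirm in a crop.

```bash
cat > h.py <<'E'
import cv2,numpy as np
from plant import bot,cams
from scipy.spatial.transform import Rotation as R
np.set_printoptions(precision=4,suppress=True)
def ray(c,uv,T=None):
    T=c['world_from_camera'] if T is None else T
    uv=np.atleast_2d(uv).astype(float)
    d=np.c_[(uv[:,0]-c['cx'])/c['fx'],-(uv[:,1]-c['cy'])/c['fy'],-np.ones(len(uv))]@T[:3,:3].T
    return T[:3,3],d
def plane(c,uv,z,T=None):
    o,d=ray(c,uv,T);return o+d*((z-o[2])/d[:,2])[:,None]
def proj(c,P,T=None):
    T=c['world_from_camera'] if T is None else T
    p=(np.atleast_2d(P)-T[:3,3])@T[:3,:3]
    return np.c_[c['cx']+c['fx']*p[:,0]/-p[:,2],c['cy']-c['fy']*p[:,1]/-p[:,2]]
def wristT(c,s):
    W=np.eye(4);W[:3,:3]=R.from_quat(s['eef_rot']).as_matrix();W[:3,3]=s['eef_pos'];return W@c['hand_eye']
E
python3 - <<'E'
from h import *
for n,box in [('top',(235,150,495,325)),('scene',(235,180,435,340))]:
    c=cams.read_camera(n);f=c['frame'];g=f.max(2)
    x0,y0,x1,y1=box
    print(n,'bench',np.median(g[y0:y1,x0:x1]))
    m=(g<0.84*np.median(g[y0:y1,x0:x1])).astype(np.uint8)
    k=np.zeros_like(m);k[y0:y1,x0:x1]=m[y0:y1,x0:x1]
    k=cv2.morphologyEx(k,cv2.MORPH_OPEN,np.ones((3,3)))
    im=f[:,:,::-1].copy()
    for q in cv2.findContours(k,cv2.RETR_EXTERNAL,cv2.CHAIN_APPROX_NONE)[0]:
        if cv2.contourArea(q)<350: continue
        w=plane(c,q[:,0],0.008)[:,:2]
        r=cv2.minAreaRect((w*1000).astype(np.float32));print(q[:,0].mean(0),cv2.contourArea(q),'mm',np.round(r[0],1),np.round(r[1],1),r[2])
        cv2.drawContours(im,[q],-1,(0,0,255),1)
    cv2.imwrite(f'pics/{n}1.png',cv2.resize(im[y0:y1,x0:x1],None,fx=3,fy=3,interpolation=cv2.INTER_CUBIC))
E
```

```text
top bench 124.0
[483.5393 213.2022] 354.5 mm [ 588.8 -322.4] [23.5 82.3] 88.60140991210938
[276.1858 186.1749] 2223.5 mm [636.5 114.5] [103.5 102.3] 12.014065742492676
scene bench 213.0
[295.2881 301.5763] 359.0 mm [427.2 -93.6] [94.9 34.4] 66.47503662109375
[378.1918 214.9247] 1478.0 mm [634.2 108.7] [100.  101.5] 11.960294723510742
[236.9846 260.9753] 623.0 mm [314.2  35.7] [413.4  12.2] 88.797119140625
```

View pics/top1.png

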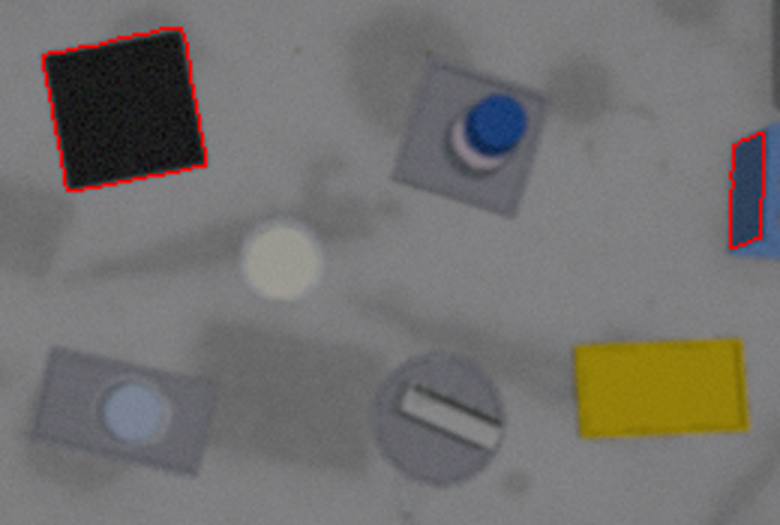

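View pics/scene1.png

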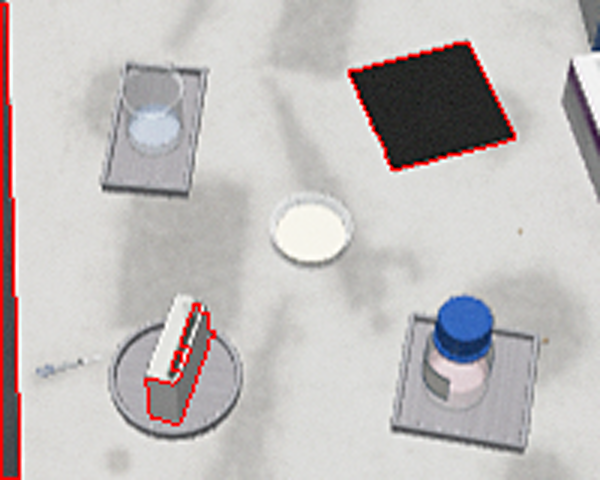

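The crops confirm it: the grey long tray holds the beaker, and the yellow tray is a separate, empty one. I'll turn the corner pixels read from both crops into world points and compare the two views.

```bash
python3 - <<'E'
from h import *
px={'scene':((235,180),dict(long=([(124,64),(208,68),(187,190),(103,186)],.012),round=([(109,377),(176,322),(243,377),(176,432)],.012),square=([(414,314),(539,333),(524,447),(392,428)],.012),timer=([(180,295),(201,299),(172,380),(146,378)],.062),cap=([(465,317)],.094),beaker=([(153,90)],.064),dish=([(312,226)],.016),mat=([(348,72),(468,42),(516,138),(392,170)],.003))),
'top':((235,150),dict(long=([(52,348),(215,380),(197,475),(34,440)],.012),round=([(373,418),(439,352),(506,418),(439,484)],.012),square=([(430,56),(549,98),(515,216),(393,180)],.012),timer=([(408,386),(500,428),(494,447),(401,406)],.062),cap=([(498,124)],.094),water=([(134,412)],.03),dish=([(283,260)],.016),mat=([(43,55),(182,28),(206,166),(67,190)],.003)))}
for n in px:
    c=cams.read_camera(n);o,d=px[n];print(n)
    for k,(q,z) in d.items():
        w=plane(c,np.array(q)/3+o,z)[:,:2]*1000
        s=''
        if len(q)==4:
            e=np.linalg.norm(w-np.roll(w,-1,0),axis=1)
            a=[np.degrees(np.arctan2(*(w[(i+1)%4]-w[i])[::-1]))%180 for i in range(4)]; s=(np.round(e),np.round(a,1))
        print(k,w.mean(0).round(1),s)
E
```

```text
scene
long [426.2 106.1] (array([ 65., 115.,  62., 115.]), array([170.6,  77.4, 170.8,  78.9]))
round [ 425.1 -108.8] (array([62., 64., 61., 63.]), array([ 38.4, 131.2,  37.3, 132.3]))
square [ 622.2 -131.6] (array([87., 89., 88., 91.]), array([163.9,  72.7, 164.8,  72. ]))
timer [ 426.4 -107.5] (array([14., 64., 17., 67.]), array([161.5,  68.1, 169.1,  66.2]))
cap [ 613.5 -130.6] 
beaker [426.2  99.2] 
dish [531.5   1.5] 
mat [636.1 111.3] (array([99., 98., 99., 98.]), array([ 11.7, 102. ,  11.5, 102.1]))
top
long [425.7 108.4] (array([113.,  65., 112.,  63.]), array([ 80. , 170.3,  78.9, 170.8]))
round [ 424.7 -105.8] (array([64., 64., 65., 63.]), array([135.5,  46.2, 134.7,  45.9]))
square [ 620.  -128.3] (array([88., 88., 88., 92.]), array([ 71.6, 163.9,  74.7, 163.9]))
timer [ 424.7 -104.2] (array([65., 13., 65., 14.]), array([ 66.5, 162.2,  67.3, 160.9]))
cap [ 610.6 -128.4] 
water [424.6 101.3] 
dish [530.3   2.7] 
mat [635.9 114.3] (array([100., 100.,  98.,  98.]), array([102.8,  10.9, 101.3,  11.7]))
```

Both views agree within about 3 mm, and the measured sizes match those given. Rounded values in mm:

| Item | Position | Angle |
|---|---|---|
| Long tray | (426,107) | y axis at 79° |
| Round tray | (425,-107) | – |
| Square tray | (621,-130) | sides at 73°/163° |
| Timer | (425,-106) | long side at 67° |
| Bottle | (612,-130) | – |
| Beaker | (426,100) | – |
| Mat | (636,113) | – |

Plan, in the order asked:
1. Timer to the mat.
2. Bottle to the round tray.
3. Beaker to the square tray.
4. Timer to the long tray.

```bash
cat >> h.py <<'E'
def goal(x,y,z,ydeg=None):
    """shift & turn (tool axes) to put TCP at xyz, pointing down, tool y line along ydeg (mod 180)"""
    s=bot.read_state();M=R.from_quat(s['eef_rot'])
    sh=M.inv().apply(np.array([x,y,z])-s['eef_pos'])
    yc=np.degrees(np.arctan2(*M.as_matrix()[1::-1,1]))
    if ydeg is None: ydeg=yc
    d=(ydeg-yc+90)%180-90
    a=np.radians(yc+d);yy=np.array([np.cos(a),np.sin(a),0]);zz=np.array([0,0,-1.])
    G=R.from_matrix(np.c_[np.cross(yy,zz),yy,zz])
    print('t',round(s['clock'],2),'pos',s['eef_pos'],'y',round(yc,1),'w',round(s['width'],3),'gf',s['grasp_force'],'F',s['ft_force'],'j6',round(s['joints'][5],2))
    print('shift',sh.round(4),'turn',(M.inv()*G).as_rotvec().round(4))
E
python3 -c "
from h import *
goal(.425,-.106,.2,157)"
```

```text
t 0.35 pos [ 0.1892 -0.5693  0.2045] y -71.6 w 0.999 gf 0.0 F [0.2437 0.0434 0.359 ] j6 -0.09
shift [ 0.3699 -0.3653  0.0047] turn [-0.0004 -0.0002 -0.8486]
```

Emit:
{"fn": "carry_out", "kwargs": {"rows": [[[0.37,-0.365,0.005,0,0,-0.849],[0.37,-0.365,0.005,0,0,-0.849],[0.37,-0.365,0.005,0,0,-0.849],[0.37,-0.365,0.005,0,0,-0.849],[0.37,-0.365,0.005,0,0,-0.849],[0.37,-0.365,0.005,0,0,-0.849],[0.37,-0.365,0.005,0,0,-0.849],[0.37,-0.365,0.005,0,0,-0.849],[0.37,-0.365,0.005,0,0,-0.849],[0.37,-0.365,0.005,0,0,-0.849]]]}}

```text
clock: 1.6
eef_pos: [0.4257, -0.105, 0.1999]
eef_rot: [0.833, 0.553, 0.0, 0.0]
ft_force: [0.1, 0.3, -0.2]
width: 1.001
grasp_force: 0.0
```

```bash
python3 - <<'E'
from h import *
goal(.425,-.106,.2,157)
s=bot.read_state();c=cams.read_camera('wrist');T=wristT(c,s)
f=c['frame'][:,:,::-1].copy();cv2.imwrite('pics/w0.png',f)
print(proj(c,[[.425,-.106,.062],[.425,-.107,.012]],T))
E
```

```text
t 1.6 pos [ 0.4257 -0.105   0.1999] y -22.8 w 1.001 gf 0.0 F [ 0.0908  0.3166 -0.1737] j6 0.04
shift [-0.0012 -0.0002 -0.0001] turn [ 0.0001 -0.0001  0.0037]
[[320.6245 219.5412]
 [321.0586 210.4507]]
```

View pics/w0.png

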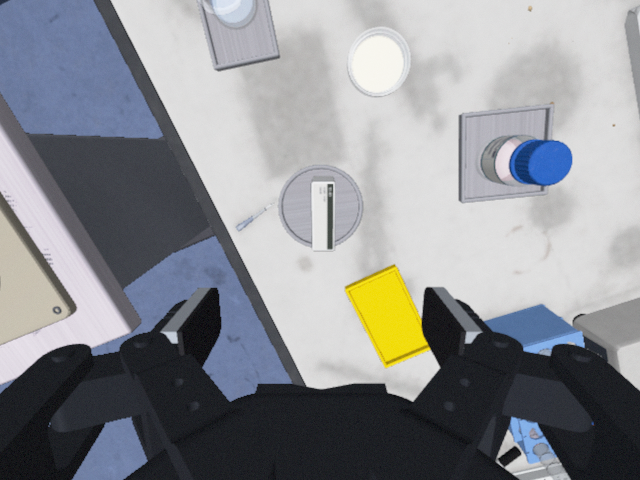

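The wrist view shows the timer top centred at about (323,216) and square to the fingers, and the round tray centre at about (321,207). Each is within about 3 px (3 mm) of its prediction. I'll turn these into positions and descend.

```bash
python3 - <<'E'
from h import *
s=bot.read_state();c=cams.read_camera('wrist');T=wristT(c,s)
w=plane(c,[[323,216]],.062,T)[0];print(w,plane(c,[[321,207]],.012,T))
goal(w[0],w[1],.026,157)
E
```

```text
[ 0.4279 -0.1048  0.062 ] [[ 0.426  -0.1046  0.012 ]]
t 1.7 pos [ 0.4251 -0.1067  0.1998] y -22.9 w 1.001 gf 0.0 F [ 0.4487 -0.9224  0.286 ] j6 0.04
shift [0.0029 0.0019 0.1738] turn [0.     0.0004 0.001 ]
```

Emit:
{"fn": "carry_out", "kwargs": {"rows": [[[0.002,0.001,0.05,0,0,0],[0.002,0.001,0.1,0,0,0],[0.002,0.001,0.13,0,0,0],[0.002,0.001,0.155,0,0,0],[0.002,0.001,0.173,0,0,0],[0.002,0.001,0.173,0,0,0]]]}}

```text
clock: 2.45
eef_pos: [0.4251, -0.1056, 0.0254]
eef_rot: [0.834, 0.551, -0.001, -0.001]
ft_force: [0.2, 0.5, -0.4]
width: 1.002
grasp_force: 0.0
```

Emit:
{"fn": "carry_out", "kwargs": {"rows": [[[0,0,0,0,0,0],[0,0,0,0,0,0],[0,0,0,0,0,0],[0,0,0,0,0,0],[0,0,0,0,0,0],[0,0,0,0,0,0],[0,0,0,0,0,0],[0,0,0,0,0,0]]], "gripper": 0.15, "grip_force": 25}}

```text
clock: 3.45
eef_pos: [0.4276, -0.1051, 0.0275]
eef_rot: [0.834, 0.552, 0.0, 0.001]
ft_force: [-0.2, 0.2, 5.9]
width: 0.248
grasp_force: 27.0
```

Gripped: the opening reads 0.248, about 21 mm against the 22 mm thickness. Lifting and computing the transfer to the mat.

Emit:
{"fn": "carry_out", "kwargs": {"rows": [[[0,0,-0.03,0,0,0],[0,0,-0.07,0,0,0],[0,0,-0.11,0,0,0],[0,0,-0.11,0,0,0]]], "gripper": 0.1}}

```text
clock: 3.95
eef_pos: [0.4293, -0.1057, 0.1404]
eef_rot: [0.834, 0.552, 0.002, 0.003]
ft_force: [-0.3, 0.2, -1.6]
width: 0.248
grasp_force: 26.3
```

```bash
python3 - <<'E'
from h import *
goal(.636,.113,.135,169)
E
```

```text
t 3.95 pos [ 0.4293 -0.1057  0.1404] y -23.0 w 0.248 gf 26.348211765289307 F [-0.255   0.1594 -1.6037] j6 0.04
shift [0.282  0.105  0.0061] turn [ 0.0065  0.0004 -0.2088]
```

Emit:
{"fn": "carry_out", "kwargs": {"rows": [[[0.047,0.018,0.0,0,0,-0.05],[0.094,0.035,0.0,0,0,-0.1],[0.141,0.053,0.0,0,0,-0.15],[0.188,0.07,0.0,0,0,-0.21],[0.235,0.088,0.0,0,0,-0.21],[0.265,0.1,0.0,0,0,-0.21],[0.28,0.105,0.0,0,0,-0.21],[0.28,0.105,0.0,0,0,-0.21],[0.28,0.105,0.0,0,0,-0.21]]]}}

```text
clock: 5.08
eef_pos: [0.6319, 0.1114, 0.1356]
eef_rot: [0.771, 0.636, -0.001, -0.0]
ft_force: [-0.5, -0.5, 0.2]
width: 0.247
grasp_force: 26.3
```

```bash
python3 - <<'E'
from h import *
goal(.636,.113,.0265,169)
E
```

```text
t 5.08 pos [0.6319 0.1114 0.1356] y -10.9 w 0.247 gf 26.3298699259758 F [-0.4965 -0.5304  0.1873] j6 0.29
shift [0.0025 0.0039 0.1091] turn [-0.0018  0.0008  0.0009]
```

Emit:
{"fn": "carry_out", "kwargs": {"rows": [[[0,0,0.05,0,0,0],[0,0,0.08,0,0,0],[0,0,0.1,0,0,0],[0,0,0.106,0,0,0],[0,0,0.109,0,0,0],[0,0,0.109,0,0,0],[0,0,0.109,0,0,0]]]}}

```text
clock: 5.95
eef_pos: [0.6338, 0.112, 0.0291]
eef_rot: [0.771, 0.636, 0.001, 0.001]
ft_force: [0.2, -0.2, -0.7]
width: 0.246
grasp_force: 26.3
```

Emit:
{"fn": "carry_out", "kwargs": {"rows": [[[0,0,0.001,0,0,0],[0,0,0.002,0,0,0],[0,0,0.002,0,0,0],[0,0,0.002,0,0,0]]]}}

```text
clock: 6.45
eef_pos: [0.6334, 0.112, 0.0265]
eef_rot: [0.771, 0.636, 0.0, 0.0]
ft_force: [-0.8, -0.4, 6.3]
width: 0.249
grasp_force: 27.0
```

The timer has touched down with about 6 N. Releasing and rising.

Emit:
{"fn": "carry_out", "kwargs": {"rows": [[[0,0,0,0,0,0],[0,0,0,0,0,0],[0,0,0,0,0,0],[0,0,0,0,0,0],[0,0,0,0,0,0],[0,0,-0.03,0,0,0],[0,0,-0.08,0,0,0],[0,0,-0.13,0,0,0],[0,0,-0.174,0,0,0],[0,0,-0.174,0,0,0]]], "gripper": 1.0}}

```text
clock: 7.7
eef_pos: [0.6359, 0.1122, 0.2058]
eef_rot: [0.771, 0.636, 0.004, 0.003]
ft_force: [-0.3, -0.2, -0.3]
width: 1.002
grasp_force: 0.0
```

```bash
python3 - <<'E'
from h import *
goal(.612,-.130,.200,169)
E
```

```text
t 7.7 pos [0.6359 0.1122 0.2058] y -10.9 w 1.002 gf 0.0 F [-0.3306 -0.208  -0.3133] j6 0.29
shift [-0.2424  0.0225  0.0054] turn [ 0.009  -0.0027  0.001 ]
```

Emit:
{"fn": "carry_out", "kwargs": {"rows": [[[-0.06,0.006,0,0,0,0],[-0.12,0.012,0,0,0,0],[-0.18,0.017,0,0,0,0],[-0.22,0.021,0,0,0,0],[-0.241,0.0225,0,0,0,0],[-0.241,0.0225,0,0,0,0],[-0.241,0.0225,0,0,0,0],[-0.241,0.0225,0,0,0,0]]]}}

```text
clock: 8.7
eef_pos: [0.6095, -0.1274, 0.1997]
eef_rot: [0.771, 0.637, 0.0, -0.0]
ft_force: [-0.2, -0.5, 0.1]
width: 0.997
grasp_force: 0.0
```

```bash
python3 - <<'E'
from h import *
goal(.612,-.130,.025,169)
s=bot.read_state();c=cams.read_camera('wrist');T=wristT(c,s)
f=c['frame'][:,:,::-1].copy();cv2.imwrite('pics/w1.png',f)
print(proj(c,[[.612,-.13,.094],[.621,-.13,.012]],T))
hsv=cv2.cvtColor(f,cv2.COLOR_BGR2HSV);m=cv2.inRange(hsv,(100,150,60),(125,255,255));m[:, :200]=0;m[:,440:]=0
q=max(cv2.findContours(m,0,1)[0],key=cv2.contourArea);e=cv2.fitEllipse(q);print(e,plane(c,[e[0]],.094,T),plane(c,[e[0]],.085,T))
E
```

```text
t 8.7 pos [ 0.6095 -0.1274  0.1997] y -10.8 w 0.997 gf 0.0 F [-0.1924 -0.4668  0.0891] j6 -0.1
shift [-0.0022  0.0029  0.1747] turn [-0.0001 -0.0004  0.0029]
[[324.3103 228.8408]
 [331.8775 209.015 ]]
((326.9263916015625, 222.41610717773438), (40.844444274902344, 45.42042541503906), 176.86293029785156) [[ 0.6152 -0.125   0.094 ]] [[ 0.6149 -0.127   0.085 ]]
```

View pics/w1.png

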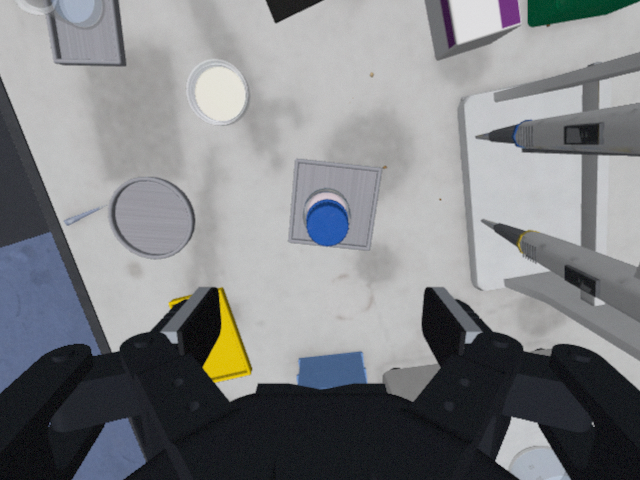

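The wrist view shows the cap at (327,222), the square tray centre at about (335,205) and the empty round tray at (151,217). Bottle axis ≈ (0.614,-0.128), so a shift of about 4 mm along tool y. Descending with the body 4 mm above the cap.

Emit:
{"fn": "carry_out", "kwargs": {"rows": [[[0,0.004,0.05,0,0,0],[0,0.004,0.09,0,0,0],[0,0.004,0.12,0,0,0],[0,0.004,0.145,0,0,0],[0,0.004,0.16,0,0,0],[0,0.004,0.17,0,0,0],[0,0.004,0.174,0,0,0],[0,0.004,0.174,0,0,0]]]}}

```text
clock: 9.75
eef_pos: [0.6136, -0.1298, 0.0264]
eef_rot: [0.771, 0.636, 0.0, 0.0]
ft_force: [-0.1, -0.5, 0.3]
width: 1.001
grasp_force: 0.0
```

Emit:
{"fn": "carry_out", "kwargs": {"rows": [[[0,0,0,0,0,0],[0,0,0,0,0,0],[0,0,0,0,0,0],[0,0,0,0,0,0],[0,0,0,0,0,0],[0,0,0,0,0,0],[0,0,0,0,0,0]]], "gripper": 0.4, "grip_force": 30}}

```text
clock: 10.62
eef_pos: [0.6138, -0.1299, 0.0267]
eef_rot: [0.771, 0.636, 0.0, 0.001]
ft_force: [0.2, 0.6, 5.6]
width: 0.503
grasp_force: 30.0
```

Emit:
{"fn": "carry_out", "kwargs": {"rows": [[[0,0,-0.01,0,0,0],[0,0,-0.02,0,0,0],[0,0,-0.05,0,0,0],[0,0,-0.09,0,0,0],[0,0,-0.09,0,0,0],[0,0,-0.09,0,0,0]]]}}

```text
clock: 11.38
eef_pos: [0.6129, -0.1297, 0.1154]
eef_rot: [0.771, 0.636, -0.0, -0.0]
ft_force: [0.2, -0.1, -3.1]
width: 0.497
grasp_force: 30.9
```

```bash
python3 - <<'E'
from h import *
goal(.426,-.106,.116,169)
c=cams.read_camera('wrist');f=c['frame'][:,:,::-1].copy();cv2.imwrite('pics/w2.png',f)
E
```

```text
t 11.38 pos [ 0.6129 -0.1297  0.1154] y -10.9 w 0.497 gf 30.923435697332025 F [ 0.2165 -0.0953 -3.089 ] j6 -0.1
shift [-0.0123 -0.188  -0.0005] turn [-0.0004 -0.      0.001 ]
```

View pics/w2.png

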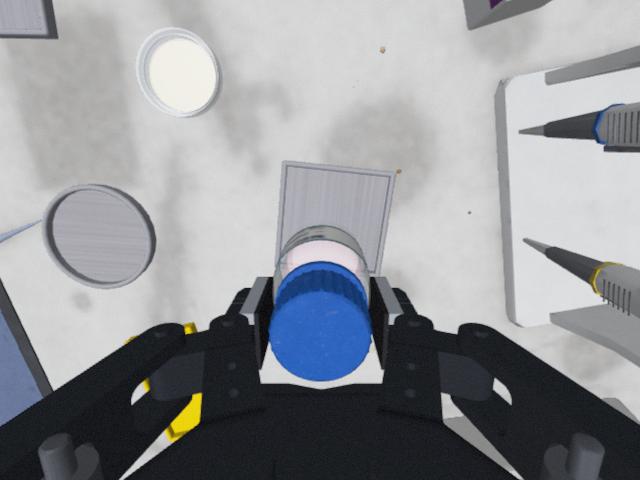

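The bottle hangs straight between the pads, with the cap at (320,320). The round tray is clear at (99,237). Moving there.

Emit:
{"fn": "carry_out", "kwargs": {"rows": [[[-0.003,-0.04,0,0,0,0],[-0.006,-0.08,0,0,0,0],[-0.008,-0.12,0,0,0,0],[-0.01,-0.155,0,0,0,0],[-0.012,-0.178,0,0,0,0],[-0.012,-0.188,0,0,0,0],[-0.012,-0.188,0,0,0,0],[-0.012,-0.188,0,0,0,0]]]}}

```text
clock: 12.42
eef_pos: [0.4269, -0.1059, 0.1157]
eef_rot: [0.771, 0.636, 0.0, 0.0]
ft_force: [-0.7, -0.5, -2.2]
width: 0.501
grasp_force: 31.1
```

```bash
python3 - <<'E'
from h import *
goal(.426,-.106,.027,169)
s=bot.read_state();c=cams.read_camera('wrist');T=wristT(c,s);f=c['frame']
# where does the hanging cap sit & tray rim (top cam, projected)
c2=cams.read_camera('top');f2=c2['frame'];hsv=cv2.cvtColor(f2,cv2.COLOR_RGB2HSV)
cv2.imwrite('pics/w3.png',f[:,:,::-1])
E
```

```text
t 12.43 pos [ 0.4269 -0.1059  0.1157] y -10.9 w 0.501 gf 31.114028391893953 F [-0.6886 -0.4554 -2.1685] j6 -0.17
shift [-0.0003 -0.0009  0.0887] turn [ 0.0002 -0.0001  0.001 ]
```

View pics/w3.png

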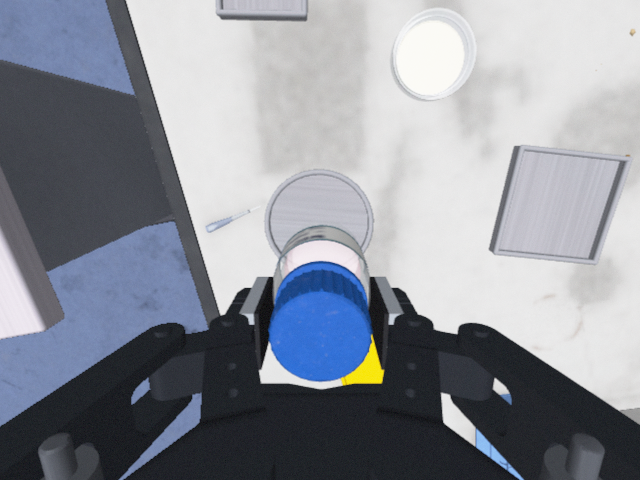

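The round tray spans columns 265–373, centre 319, and the bottle is at 320, so it is aligned. Lowering.

Emit:
{"fn": "carry_out", "kwargs": {"rows": [[[0,0,0.04,0,0,0],[0,0,0.065,0,0,0],[0,0,0.08,0,0,0],[0,0,0.087,0,0,0],[0,0,0.089,0,0,0],[0,0,0.09,0,0,0],[0,0,0.09,0,0,0],[0,0,0.09,0,0,0]]]}}

```text
clock: 13.52
eef_pos: [0.4271, -0.1062, 0.0268]
eef_rot: [0.771, 0.636, 0.0, 0.001]
ft_force: [-0.9, 0.0, 3.8]
width: 0.5
grasp_force: 31.6
```

The bottle is resting in the tray (3.8 N upward). Releasing and rising.

Emit:
{"fn": "carry_out", "kwargs": {"rows": [[[0,0,0,0,0,0],[0,0,0,0,0,0],[0,0,0,0,0,0],[0,0,0,0,0,0],[0,0,0,0,0,0],[0,0,-0.02,0,0,0],[0,0,-0.06,0,0,0],[0,0,-0.12,0,0,0],[0,0,-0.174,0,0,0],[0,0,-0.174,0,0,0]]], "gripper": 1.0}}

```text
clock: 14.78
eef_pos: [0.4294, -0.1069, 0.2054]
eef_rot: [0.771, 0.636, 0.002, 0.004]
ft_force: [0.0, 0.5, -1.6]
width: 1.002
grasp_force: 0.0
```

```bash
python3 - <<'E'
from h import *
goal(.428,.101,.200,169)
E
```

```text
t 14.78 pos [ 0.4294 -0.1069  0.2054] y -10.9 w 1.002 gf 0.0 F [ 0.015   0.4905 -1.5877] j6 -0.17
shift [ 0.2039 -0.0408  0.0047] turn [0.0095 0.0016 0.0011]
```

Emit:
{"fn": "carry_out", "kwargs": {"rows": [[[0.05,-0.01,0,0,0,0],[0.1,-0.02,0,0,0,0],[0.15,-0.03,0,0,0,0],[0.19,-0.037,0,0,0,0],[0.203,-0.0395,0,0,0,0],[0.203,-0.0395,0,0,0,0],[0.203,-0.0395,0,0,0,0],[0.203,-0.0395,0,0,0,0]]]}}

```text
clock: 15.78
eef_pos: [0.4262, 0.0999, 0.1997]
eef_rot: [0.772, 0.636, -0.0, 0.0]
ft_force: [-0.4, -0.5, 0.5]
width: 1.0
grasp_force: 0.0
```

```bash
python3 - <<'E'
from h import *
goal(.428,.101,.018,169)
s=bot.read_state();c=cams.read_camera('wrist');T=wristT(c,s)
f=c['frame'][:,:,::-1].copy();cv2.imwrite('pics/w4.png',cv2.resize(f[100:350,190:450],None,fx=2.3,fy=2.3,interpolation=cv2.INTER_CUBIC))
print(proj(c,[[.428,.101,.064],[.426,.107,.012]],T))
E
```

```text
t 15.78 pos [0.4262 0.0999 0.1997] y -11.0 w 1.0 gf 0.0 F [-0.3769 -0.4707  0.5287] j6 0.31
shift [0.0015 0.0015 0.1817] turn [-0.      0.0003 -0.0007]
[[322.5621 217.1731]
 [319.4811 202.0404]]
```

View pics/w4.png

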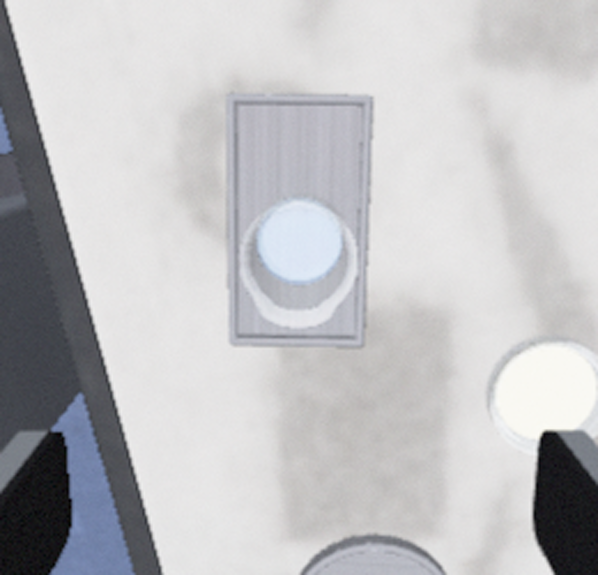

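The wrist crop shows the beaker rim centred at about pixel (320,216), with its spout toward image-down (−tool x). The fingers therefore close across the 48 mm direction. The target is within 2 mm, so I'll descend, and also compute the long tray centre from its corners.

```bash
python3 - <<'E'
from h import *
s=bot.read_state();c=cams.read_camera('wrist');T=wristT(c,s)
q=np.array([(230,94),(373,96),(364,343),(232,343)])/2.3+[190,100]
w=plane(c,q,.012,T)*1000;print(w,w.mean(0),np.linalg.norm(w-np.roll(w,-1,0),axis=1))
E
```

```text
[[408.5521 174.6412  12.    ]
 [470.6762 161.7343  12.    ]
 [447.3095  49.3701  12.    ]
 [384.783   61.4697  12.    ]] [427.8302 111.8038  12.    ] [ 63.4507 114.7681  63.6865 115.6406]
```

Emit:
{"fn": "carry_out", "kwargs": {"rows": [[[0.001,-0.001,0.05,0,0,0],[0.001,-0.001,0.1,0,0,0],[0.001,-0.001,0.135,0,0,0],[0.001,-0.001,0.16,0,0,0],[0.001,-0.001,0.175,0,0,0],[0.001,-0.001,0.181,0,0,0],[0.001,-0.001,0.182,0,0,0],[0.001,-0.001,0.182,0,0,0]]]}}

```text
clock: 16.88
eef_pos: [0.4262, 0.1022, 0.0188]
eef_rot: [0.771, 0.636, 0.001, 0.0]
ft_force: [-0.3, -0.1, 0.1]
width: 1.001
grasp_force: 0.0
```

Emit:
{"fn": "carry_out", "kwargs": {"rows": [[[0,0,0,0,0,0],[0,0,0,0,0,0],[0,0,0,0,0,0],[0,0,0,0,0,0],[0,0,0,0,0,0],[0,0,0,0,0,0],[0,0,0,0,0,0]]], "gripper": 0.38, "grip_force": 20}}

```text
clock: 17.75
eef_pos: [0.4257, 0.1023, 0.0184]
eef_rot: [0.771, 0.636, 0.0, 0.0]
ft_force: [-0.9, -0.1, 6.1]
width: 0.529
grasp_force: 19.9
```

The opening of 0.529 suggests contact on the wider rim (the 46 mm bottle read 0.50). Reopening and gripping 5 mm lower, on the body.

Emit:
{"fn": "carry_out", "kwargs": {"rows": [[[0,0,0,0,0,0],[0,0,0,0,0,0],[0,0,0.002,0,0,0],[0,0,0.004,0,0,0],[0,0,0.005,0,0,0],[0,0,0.005,0,0,0]]], "gripper": 0.75}}

```text
clock: 18.5
eef_pos: [0.4251, 0.1021, 0.0126]
eef_rot: [0.771, 0.636, -0.0, -0.0]
ft_force: [0.1, -0.9, 0.3]
width: 0.754
grasp_force: 0.0
```

Emit:
{"fn": "carry_out", "kwargs": {"rows": [[[0,0,0,0,0,0],[0,0,0,0,0,0],[0,0,0,0,0,0],[0,0,0,0,0,0],[0,0,0,0,0,0],[0,0,0,0,0,0]]], "gripper": 0.38}}

```text
clock: 19.25
eef_pos: [0.4255, 0.1022, 0.0131]
eef_rot: [0.771, 0.636, 0.0, 0.0]
ft_force: [-2.3, 0.1, 5.4]
width: 0.531
grasp_force: 20.1
```

```bash
python3 - <<'E'
from h import *
goal(.426,.101,.018,169)
c=cams.read_camera('wrist')
cv2.imwrite('pics/w5.png',c['frame'][150:480,120:520,::-1])
E
```

```text
t 19.25 pos [0.4255 0.1022 0.0131] y -10.9 w 0.531 gf 20.126168752558442 F [-2.2564  0.1045  5.4043] j6 0.31
shift [-0.0011  0.0007 -0.0049] turn [ 0.0004 -0.0002  0.001 ]
```

View pics/w5.png

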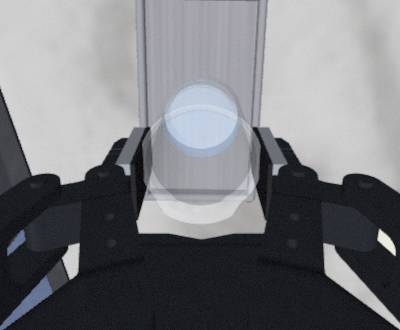

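The reading is the same (0.531), so the contact is consistent, and the beaker sits centred between the pads (rim centred at about column 202 of the crop). Lifting.

Emit:
{"fn": "carry_out", "kwargs": {"rows": [[[0,0,-0.005,0,0,0],[0,0,-0.015,0,0,0],[0,0,-0.03,0,0,0],[0,0,-0.06,0,0,0],[0,0,-0.09,0,0,0],[0,0,-0.107,0,0,0],[0,0,-0.107,0,0,0],[0,0,-0.107,0,0,0]]]}}

```text
clock: 20.3
eef_pos: [0.4246, 0.1021, 0.1188]
eef_rot: [0.771, 0.636, -0.001, -0.0]
ft_force: [0.8, -0.5, -0.7]
width: 0.528
grasp_force: 20.6
```

```bash
python3 - <<'E'
from h import *
goal(.622,-.129,.12,169)
c=cams.read_camera('wrist')
cv2.imwrite('pics/w6.png',c['frame'][150:480,120:520,::-1])
E
```

```text
t 20.3 pos [0.4246 0.1021 0.1188] y -10.9 w 0.528 gf 20.60872965528688 F [ 0.787  -0.5316 -0.7317] j6 0.31
shift [-0.1894  0.2377 -0.0015] turn [-0.0014  0.0005  0.001 ]
```

View pics/w6.png

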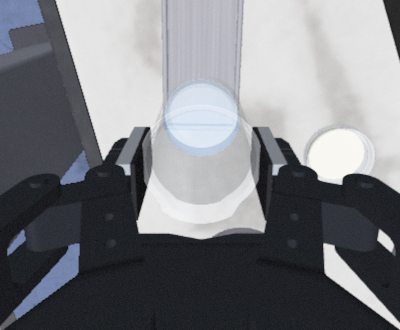

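The beaker is lifted and unchanged in the hand. Moving over the square tray.

Emit:
{"fn": "carry_out", "kwargs": {"rows": [[[-0.02,0.025,0,0,0,0],[-0.05,0.063,0,0,0,0],[-0.08,0.1,0,0,0,0],[-0.11,0.138,0,0,0,0],[-0.14,0.176,0,0,0,0],[-0.168,0.211,0,0,0,0],[-0.183,0.23,0,0,0,0],[-0.189,0.2375,0,0,0,0],[-0.189,0.2375,0,0,0,0],[-0.189,0.2375,0,0,0,0]]]}}

```text
clock: 21.6
eef_pos: [0.6219, -0.1275, 0.1194]
eef_rot: [0.771, 0.637, -0.0, -0.001]
ft_force: [-0.0, -0.1, -0.8]
width: 0.527
grasp_force: 20.7
```

```bash
python3 - <<'E'
from h import *
goal(.622,-.129,.014,169)
s=bot.read_state();c=cams.read_camera('wrist');T=wristT(c,s);f=c['frame'][:,:,::-1].copy()
h=.0395
a=np.radians(73);u=np.array([np.cos(a),np.sin(a)]);v=np.array([-u[1],u[0]])
P=[[*(np.array([.622,-.129])+.045*(i*u+j*v)),.012] for i,j in [(1,1),(1,-1),(-1,-1),(-1,1)]]
cv2.polylines(f,[proj(c,P,T).round().astype(np.int32)],True,(0,0,255),1)
cv2.imwrite('pics/w7.png',f)
E
```

```text
t 21.6 pos [ 0.6219 -0.1275  0.1194] y -10.9 w 0.527 gf 20.68420346491621 F [-0.0296 -0.0696 -0.8071] j6 -0.09
shift [-0.0015  0.0005  0.1054] turn [-0.0011 -0.0003  0.0017]
```

View pics/w7.png

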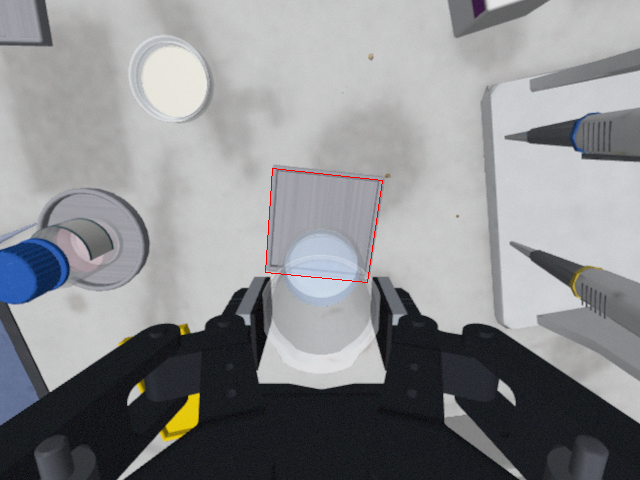

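The predicted tray outline (red) overlays the square tray within about 2 px, and the bottle stands in the round tray at left. Lowering.

Emit:
{"fn": "carry_out", "kwargs": {"rows": [[[0,0.001,0.05,0,0,0],[0,0.001,0.08,0,0,0],[0,0.001,0.095,0,0,0],[0,0.001,0.103,0,0,0],[0,0.001,0.106,0,0,0],[0,0.001,0.107,0,0,0],[0,0.001,0.107,0,0,0],[0,0.001,0.107,0,0,0]]]}}

```text
clock: 22.65
eef_pos: [0.624, -0.1289, 0.0135]
eef_rot: [0.771, 0.636, 0.0, 0.0]
ft_force: [0.3, 0.6, -0.2]
width: 0.528
grasp_force: 20.7
```

Emit:
{"fn": "carry_out", "kwargs": {"rows": [[[0,0,0.001,0,0,0],[0,0,0.001,0,0,0],[0,0,0.001,0,0,0]]]}}

```text
clock: 23.02
eef_pos: [0.6243, -0.1286, 0.0132]
eef_rot: [0.771, 0.636, 0.0, 0.0]
ft_force: [-1.7, 1.0, 8.0]
width: 0.526
grasp_force: 21.0
```

Contact at 8 N. Releasing and rising, then on to the timer.

Emit:
{"fn": "carry_out", "kwargs": {"rows": [[[0,0,0,0,0,0],[0,0,0,0,0,0],[0,0,0,0,0,0],[0,0,0,0,0,0],[0,0,0,0,0,0],[0,0,-0.03,0,0,0],[0,0,-0.08,0,0,0],[0,0,-0.14,0,0,0],[0,0,-0.188,0,0,0],[0,0,-0.188,0,0,0]]], "gripper": 1.0}}

```text
clock: 24.28
eef_pos: [0.6267, -0.1296, 0.2065]
eef_rot: [0.771, 0.636, 0.003, 0.004]
ft_force: [1.0, 0.8, -0.9]
width: 1.003
grasp_force: 0.0
```

```bash
python3 - <<'E'
from h import *
goal(.634,.112,.200,169)
E
```

```text
t 24.27 pos [ 0.6267 -0.1296  0.2065] y -10.9 w 1.003 gf 0.0 F [ 1.0457  0.8345 -0.9058] j6 -0.09
shift [ 0.2386 -0.0388  0.0058] turn [0.0103 0.001  0.001 ]
```

Emit:
{"fn": "carry_out", "kwargs": {"rows": [[[0.05,-0.0075,0,0,0,0],[0.1,-0.015,0,0,0,0],[0.15,-0.022,0,0,0,0],[0.2,-0.03,0,0,0,0],[0.23,-0.034,0,0,0,0],[0.2385,-0.0355,0,0,0,0],[0.2385,-0.0355,0,0,0,0],[0.2385,-0.0355,0,0,0,0],[0.2385,-0.0355,0,0,0,0]]]}}

```text
clock: 25.4
eef_pos: [0.6341, 0.1109, 0.1998]
eef_rot: [0.772, 0.636, -0.0, 0.0]
ft_force: [0.0, -0.0, 0.4]
width: 0.999
grasp_force: 0.0
```

```bash
python3 - <<'E'
from h import *
goal(.634,.112,.026,169)
s=bot.read_state();c=cams.read_camera('wrist');T=wristT(c,s);f=c['frame'][:,:,::-1].copy()
a=np.radians(79);u=np.array([np.cos(a),np.sin(a)]);v=np.array([-u[1],u[0]])
P=[[*(np.array([.634,.112])+.033*i*u+.011*j*v),.061] for i,j in [(1,1),(1,-1),(-1,-1),(-1,1)]]
cv2.polylines(f,[proj(c,P,T).round().astype(np.int32)],True,(0,0,255),1)
cv2.imwrite('pics/w8.png',f)
E
```

```text
t 25.4 pos [0.6341 0.1109 0.1998] y -11.0 w 0.999 gf 0.0 F [ 0.0479 -0.0496  0.3985] j6 0.29
shift [ 0.0011 -0.0003  0.1738] turn [ 0.      0.0002 -0.0006]
```

View pics/w8.png

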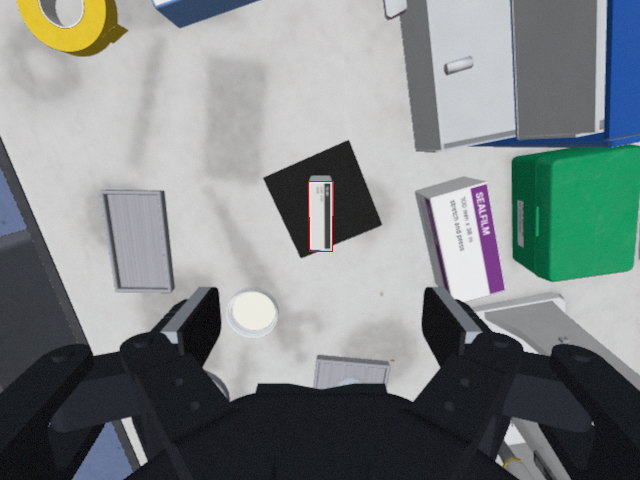

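The timer stands on the mat exactly where predicted, at about (320,215) and square to the fingers. The long tray at (137,241) is empty. Gripping.

Emit:
{"fn": "carry_out", "kwargs": {"rows": [[[0,0,0.05,0,0,0],[0,0,0.1,0,0,0],[0,0,0.13,0,0,0],[0,0,0.155,0,0,0],[0,0,0.17,0,0,0],[0,0,0.174,0,0,0],[0,0,0.174,0,0,0]]]}}

```text
clock: 26.32
eef_pos: [0.6346, 0.1122, 0.0266]
eef_rot: [0.771, 0.636, 0.0, 0.0]
ft_force: [-0.3, 0.6, -0.1]
width: 1.002
grasp_force: 0.0
```

Emit:
{"fn": "carry_out", "kwargs": {"rows": [[[0,0,0,0,0,0],[0,0,0,0,0,0],[0,0,0,0,0,0],[0,0,0,0,0,0],[0,0,0,0,0,0],[0,0,0,0,0,0],[0,0,0,0,0,0],[0,0,0,0,0,0]]], "gripper": 0.1, "grip_force": 25}}

```text
clock: 27.32
eef_pos: [0.6343, 0.1123, 0.0262]
eef_rot: [0.771, 0.636, 0.0, 0.0]
ft_force: [-0.7, -0.9, 5.8]
width: 0.253
grasp_force: 27.4
```

Emit:
{"fn": "carry_out", "kwargs": {"rows": [[[0,0,-0.02,0,0,0],[0,0,-0.05,0,0,0],[0,0,-0.09,0,0,0],[0,0,-0.11,0,0,0],[0,0,-0.11,0,0,0],[0,0,-0.11,0,0,0]]]}}

```text
clock: 28.08
eef_pos: [0.633, 0.1121, 0.134]
eef_rot: [0.771, 0.636, -0.001, -0.001]
ft_force: [0.2, 0.4, 0.2]
width: 0.252
grasp_force: 26.8
```

```bash
python3 - <<'E'
from h import *
goal(.427,.109,.136,169.5)
s=bot.read_state();c=cams.read_camera('wrist');T=wristT(c,s)
q=np.array([(320,216)])
E
```

```text
t 28.07 pos [0.633  0.1121 0.134 ] y -10.9 w 0.252 gf 26.800625324249268 F [0.2339 0.3859 0.1634] j6 0.29
shift [-0.0422 -0.2016 -0.0015] turn [-0.0024  0.0007 -0.0077]
```

Emit:
{"fn": "carry_out", "kwargs": {"rows": [[[-0.008,-0.04,0,0,0,0],[-0.017,-0.08,0,0,0,0],[-0.025,-0.12,0,0,0,0],[-0.033,-0.16,0,0,0,0],[-0.039,-0.188,0,0,0,0],[-0.042,-0.2025,0,0,0,0],[-0.042,-0.2025,0,0,0,0],[-0.042,-0.2025,0,0,0,0],[-0.042,-0.2025,0,0,0,0]]]}}

```text
clock: 29.25
eef_pos: [0.4276, 0.1094, 0.1355]
eef_rot: [0.771, 0.636, -0.0, -0.0]
ft_force: [0.0, 0.3, -0.0]
width: 0.251
grasp_force: 26.8
```

```bash
python3 - <<'E'
from h import *
goal(.427,.109,.028,169)
s=bot.read_state();c=cams.read_camera('wrist');T=wristT(c,s)
f=c['frame'][:,:,::-1].copy()
a=np.radians(79);u=np.array([np.cos(a),np.sin(a)]);v=np.array([-u[1],u[0]])
P=[[*(np.array([.427,.109])+.058*i*u+.032*j*v),.012] for i,j in [(1,1),(1,-1),(-1,-1),(-1,1)]]
cv2.polylines(f,[proj(c,P,T).round().astype(np.int32)],True,(0,0,255),1)
cv2.imwrite('pics/w9.png',f)
E
```

```text
t 29.25 pos [0.4276 0.1094 0.1355] y -11.0 w 0.251 gf 26.783332228660583 F [ 0.0153  0.2779 -0.034 ] j6 0.33
shift [-0.0004 -0.0004  0.1075] turn [-0.0005  0.0002  0.0008]
```

View pics/w9.png

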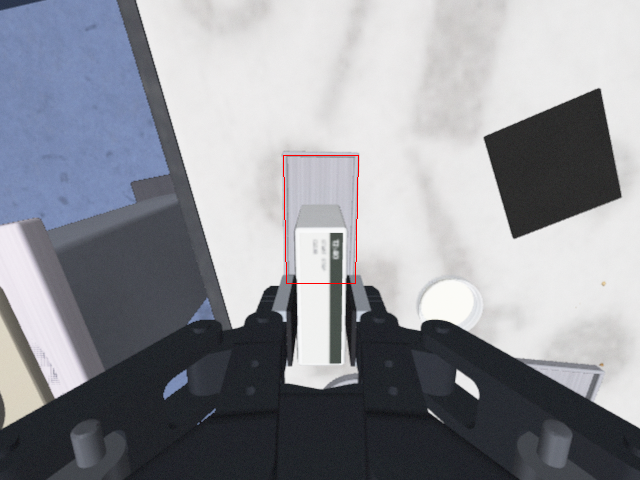

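The long tray outline matches the prediction within about 3 px, and the timer is parallel to it. Shifting 1 mm along the tray and lowering.

Emit:
{"fn": "carry_out", "kwargs": {"rows": [[[0.001,0,0.05,0,0,0],[0.001,0,0.08,0,0,0],[0.001,0,0.098,0,0,0],[0.001,0,0.105,0,0,0],[0.001,0,0.108,0,0,0],[0.001,0,0.109,0,0,0],[0.001,0,0.109,0,0,0],[0.001,0,0.109,0,0,0]]]}}

```text
clock: 30.3
eef_pos: [0.4279, 0.1105, 0.0274]
eef_rot: [0.771, 0.636, 0.0, 0.0]
ft_force: [-0.0, 0.7, -0.4]
width: 0.247
grasp_force: 26.8
```

Emit:
{"fn": "carry_out", "kwargs": {"rows": [[[0,0,0.001,0,0,0],[0,0,0.001,0,0,0],[0,0,0.001,0,0,0]]]}}

```text
clock: 30.68
eef_pos: [0.428, 0.1105, 0.0271]
eef_rot: [0.771, 0.636, 0.0, 0.0]
ft_force: [-3.9, -0.7, 11.6]
width: 0.248
grasp_force: 28.0
```

Firmly seated (11.6 N). Releasing, rising, and checking all placements with the scene camera.

Emit:
{"fn": "carry_out", "kwargs": {"rows": [[[0,0,0,0,0,0],[0,0,0,0,0,0],[0,0,0,0,0,0],[0,0,0,0,0,0],[0,0,0,0,0,0],[0,0,-0.03,0,0,0],[0,0,-0.08,0,0,0],[0,0,-0.14,0,0,0],[0,0,-0.2,0,0,0],[0,0,-0.2,0,0,0]]], "gripper": 1.0}}

```text
clock: 31.92
eef_pos: [0.4307, 0.1109, 0.232]
eef_rot: [0.771, 0.636, 0.004, 0.003]
ft_force: [0.4, 0.8, -1.1]
width: 1.001
grasp_force: 0.0
```

Emit:
{"fn": "carry_out", "kwargs": {"rows": [[[0.05,0,0,0,0,0],[0.1,0,0,0,0,0],[0.15,0,0,0,0,0],[0.2,0,0,0,0,0],[0.2,0,0,0,0,0],[0.2,0,0,0,0,0]]]}}

```text
clock: 32.67
eef_pos: [0.4648, 0.3064, 0.2244]
eef_rot: [0.771, 0.637, -0.001, -0.0]
ft_force: [-0.1, -0.3, 0.7]
width: 1.001
grasp_force: 0.0
```

```bash
python3 - <<'E'
from h import *
goal(.4,.3,.2)
c=cams.read_camera('scene');cv2.imwrite('pics/s2.png',cv2.resize(c['frame'][180:340,235:435,::-1],None,fx=3.5,fy=3.5,interpolation=cv2.INTER_CUBIC))
E
```

```text
t 32.67 pos [0.4648 0.3064 0.2244] y -10.9 w 1.001 gf 0.0 F [-0.0634 -0.3191  0.698 ] j6 0.68
shift [-0.0185 -0.0623  0.0246] turn [-0.0016  0.0017  0.    ]
```

View pics/s2.png

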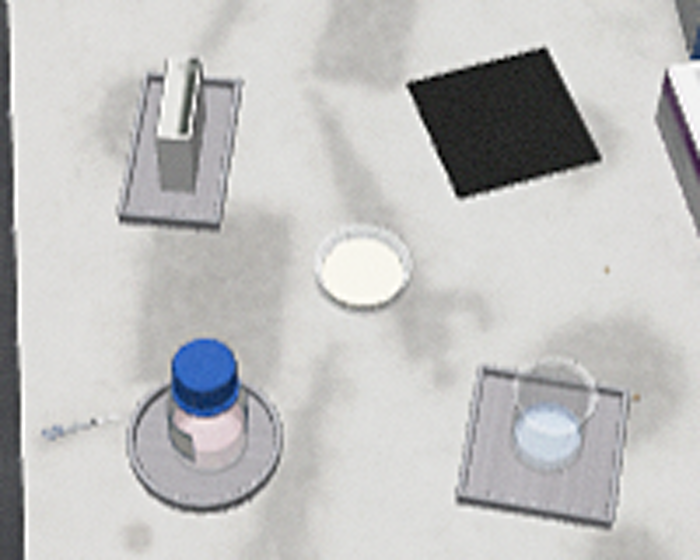

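All three stand upright in the right trays, and the dish and mat are undisturbed. One numeric check of the centring in this same view.

```bash
python3 - <<'E'
from h import *
c=cams.read_camera('scene')
for n,q,z in [('cap',[(206,366)],.094),('timer',[(167,57),(203,60),(191,138),(157,136)],.062),('beaker',[(558,397)],.064),('dish',[(364,264)],.016)]:
    w=plane(c,np.array(q)/3.5+[235,180],z)[:,:2]*1000;print(n,w.mean(0))
    if len(q)>1: d=w[0]+w[1]-w[2]-w[3];print(np.degrees(np.arctan2(d[1],d[0])))
E
```

```text
cap [ 428.5719 -108.8378]
timer [427.3103 106.8235]
79.73952842245096
beaker [ 624.9096 -131.5653]
dish [531.4719   1.2688]
```

Each offset is 3.5 mm or less against the tray centres in the same view, and the timer is within about 1° of the tray. The dish hasn't moved. Handing in.

```bash
python3 -c "
from plant import bot
print(bot.sign_off())"
```

```text
the job is handed in; nothing more can be done
None
```

The job is handed in: bottle upright in the round tray, beaker upright in the square tray, timer upright and lengthwise in the long tray, each within about 4 mm of centre, the dish unmoved, the tape never approached, finished at about 33 s of the 128 s allowed.

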